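# Find the full carton by its weight and put it on the scale

### The job

One of the three identical cardboard cartons still has its steel bush inside; the other two are as good as empty. Lift them to feel which one is the heavy one, set that carton down (do not drop it) on the scale's steel pan and have one narrow end flat against the pan's upright backstop, then let go. The scale logs whatever is left on it, so never let go of a light carton there; the light cartons must end up standing where you found them, and the loose bolt and tow ball among them must be left alone.

Things in the scene. Friction and masses are not known exactly. Their poses are not given: they have to be found in the camera images.
- carton_a: plain closed cardboard carton, 90 (its x) x 56 (its y) x 60 mm high, origin at the centre of its underside, z up. The three cartons look alike; one, and it can be any of them, holds a steel bush and weighs 0.48 to 0.75 kg in all, the other two weigh 0.09 to 0.17 kg. Grip it across the 56 mm width
- carton_b: plain closed cardboard carton, 90 (its x) x 56 (its y) x 60 mm high, origin at the centre of its underside, z up. The three cartons look alike; one, and it can be any of them, holds a steel bush and weighs 0.48 to 0.75 kg in all, the other two weigh 0.09 to 0.17 kg. Grip it across the 56 mm width
- carton_c: plain closed cardboard carton, 90 (its x) x 56 (its y) x 60 mm high, origin at the centre of its underside, z up. The three cartons look alike; one, and it can be any of them, holds a steel bush and weighs 0.48 to 0.75 kg in all, the other two weigh 0.09 to 0.17 kg. Grip it across the 56 mm width
- scale: fixed bench scale, grey housing 190 (its x) x 150 mm, its top 48 mm above the table; origin at the centre of its underside on the table. Its x axis points from the dark display at its front to the backstop at its rear. It stands to the left or to the right of the cartons, turned by up to 0.35 rad either way
- pan_seat (a point): middle of the scale pan's upper face, 70 mm above the table when unloaded; axes as the scale's. The steel pan reaches 64 mm to -x and 60 mm to each side (y). The backstop is an upright plate across its +x edge, face at x = +50 mm, 45 mm high above the pan, moving with it. A carton end-on against it has its origin at x = +5 mm; y = 0 is central
- pan (a joint): how far the spring pan has sunk, m: 0 empty, about 0.001 to 0.0035 under a light carton, 0.010 to 0.014 (the bottom) under the full one; 0.3 N starts it, then 0.4 N per mm
- big_bolt: loose dark hex bolt lying among the cartons, 81 mm long with a 24 mm head and a nut on it, origin under its middle; a bystander
- tow_ball: loose steel tow ball standing among the cartons, 39 mm across, 54 mm high, origin at the centre of its underside; a bystander
Things that resemble listed ones, but are neither listed nor needed, are in the scene too. What is shaped like the carton_c but turquoise is not meant.

How it is judged:
By the outcome, as a careful person would: the job done as asked, in the order asked, and still so for the second after the job is handed in, with the robot touching nothing.
It also fails if it takes over 72 s, if anything falls off the work surface, if the arm or the gripper's body presses on something with over 40 N, if the wrist force passes 120 N, or if a joint passes its speed limit or range.

### The arm

A 6-joint arm with a two-finger parallel gripper is mounted at the origin on the work surface. World frame = base frame: x ahead of the robot, y to its left, z up, the work surface at z = 0. Lengths are in mm, angles in rad, forces in N, time in s.
With the tool pointing down it reaches from about 350 to 975 mm from the base axis. Payload 7.1 kg.
Tool frame: the origin (TCP) lies midway between the tips of the shut fingers; the grasp point (between the pads) lies 19 mm behind it (grasp_offset is the distance from the TCP to the grasp point, in mm); z points along the fingers, y is the line along which they close (so a half turn about z gives the same grasp; the last joint's range is limited). The gripper opens to 88 mm and grips with 3 to 60 N. Pads are 20 mm wide; open, the fingers measure 115 mm over their backs; the gripper's body (75 mm by 178 mm) begins 61 mm behind the grasp point.
Start: joints at [-1.297, 0.423, 1.63, -0, 1.089, -0.019], TCP at [180.414, -598.377, 222.675] pointing down, gripper open.
Joint ranges: [-3, 3], [-0.9, 2.11], [0.09, 2.58], [-1.31, 4.45], [0.11, 2.69], [-2.54, 2.54]. Speed limits (rad/s): [2.39, 2.39, 3.01, 3.14, 3.14, 3.14].

### API

Orientations are given as [roll, pitch, yaw] about the fixed x, y, z axes, in that order (R = Rz(yaw) Ry(pitch) Rx(roll)).
In Python, from rig import * gives the robot as it stands.
- The arm moves only by the tool move_arm, never from a script. Its argument "series" is a list of rows, each a list of 6 numbers: the shift along the tool's x, y, z in cm, then the turn, a rotation vector about the tool's x, y, z in degrees. In form: [[dx, dy, dz, rx, ry, rz], ...]. A call has 1 to 10 rows; each row is the pose to reach, as a shift and turn from the pose commanded when the call began, along the tool's axes at that moment; what a row does not reach only later rows make up. A row lasts 1/8 s, in which the tool goes at most 62.5 mm and 10.7 degrees, less where a joint would pass 70% of its speed; a pose out of reach is approached as far as the arm can. A call with a gripper value outside its range is refused whole. "grip" is the opening, from 0 (shut) to 1 (fully open), set as the call begins (left out, the last holds). The fingers move at their own pace and stop on an object; "newtons" is the grip in N (left out, the last holds). Time passes only in rows, so rows that repeat a pose let the fingers close. It gives the time, the measured TCP pose, the force, the opening and the grip force at its end, in the units of the state.
- get_state(): the state, without advancing time (a new reading comes with each control period).
- capture(name): name is "side" or "top"; returns (picture, depth): 420x560x3 uint8, red, green, blue; 420x560 float32, mm along the optical axis (not along the pixel's ray), 0 where there is no reading.
- camera_params(name): a dict with "K" (3x3 intrinsics, pixels), "dist" ([k1, k2, p1, p2, k3] as OpenCV has them; the pictures are not rectified), "R" (3x3) and "t" (3): a world point X has camera coordinates R X + t. Camera axes: x right, y down, z forward; pixel columns grow to the right and rows downward; lengths in mm; the calibration is good to about 2 mm. A picture is of the moment at which its call begins. camera_params takes no time and is no camera call.
- job_done(): hands the job in; it is judged then, once.
The state is a dict: "t": time; "joint_positions": joint angles; "dq": joint speeds; "effort": joint torques, N m; "ee_pos": TCP position; "eef_rot": TCP orientation; "wrist_force": force on the tool from outside, world axes, zero at the start; "ft_torque": the same for the moment, N m; "gripper_width": opening from 0.0 (shut) to 1.0 (fully open); "finger_force": force on a finger pad.
Only numpy, scipy, OpenCV 4.12 (cv2) and the standard library are available. Lean on these libraries where they do the work, as an engineer would, in place of code of your own. Each camera call takes 0.05 s, during which the arm holds its last target. There are 200 camera calls.

## Working session

There is one attempt and no reset: what is moved stays moved. The work goes in short steps, Python scripts to look and compute and a tool call to move; the robot and the scene stay as the last step left them, time stands still between calls to the robot, and variables do not carry over. Pictures are saved under pics/ and viewed, at most 10 in all, crops included, and the job is handed in when it is done.

Besides the shell and the picture viewer there is one more tool, called after "Request:" by a JSON object that holds its "op" and its "data", one argument or row to a line. move_arm: Moves the arm, as the interface text tells. Its arguments: {"type":"object","properties":{"series":{"type":"array","items":{"type":"array","items":{"type":"number"}}},"grip":{"type":"number"},"newtons":{"type":"number"}},"required":["series"]}

```bash
mkdir -p pics; cat > h.py <<'E'
from rig import *
import numpy as np, cv2
def save(name,fn):
    p,d=capture(name); np.savez('pics/'+fn+'.npz',p=p,d=d); cv2.imwrite('pics/'+fn+'.png',p[:,:,::-1]); return p,d
def world(name,d):
    c=camera_params(name);K,D,R,t=[np.array(c[k],float) for k in('K','dist','R','t')]
    h,w=d.shape;u,v=np.meshgrid(np.arange(w),np.arange(h))
    n=cv2.undistortPoints(np.stack([u,v],-1).reshape(-1,1,2).astype(float),K,D).reshape(h,w,2)
    P=np.dstack([n*d[...,None],d]); W=(P-t.reshape(3))@R; W[d==0]=np.nan
    return W
E
python3 - <<'E'
from h import *
save('top','top0');save('side','side0')
for n in('top','side'):
    c=camera_params(n);print(n,-np.array(c['R']).T@np.array(c['t']))
s=get_state();print(s)
E
```

```text
top [ 366.16201945   -7.66292865 1109.62778463]
side [ 71.80802178 603.90104274 520.33670781]
{'t': 0.1, 'joint_positions': array([-1.29700091e+00,  4.23750159e-01,  1.63063548e+00,  1.17364635e-05,
        1.08855170e+00, -1.90000045e-02]), 'dq': array([-7.19472612e-04,  2.29722933e-06, -2.66724794e-03,  1.16377378e-03,
        5.96256925e-04,  3.87120723e-04]), 'effort': array([ 1.76496851e-04, -5.45612526e+01, -2.74323767e+01,  6.45030895e-02,
        1.88035879e-02, -4.38706616e-05]), 'ee_pos': array([ 180.28516977, -597.90731719,  221.9797102 ]), 'eef_rot': array([-3.14024840e+00, -3.59364298e-05,  2.92789947e-01]), 'wrist_force': array([ 0.13232634, -0.6751623 , -0.13090803]), 'ft_torque': array([ 0.02927663,  0.04572676, -0.02342193]), 'finger_force': 0.0, 'gripper_width': 0.9958195816572827}
```

View pics/top0.png

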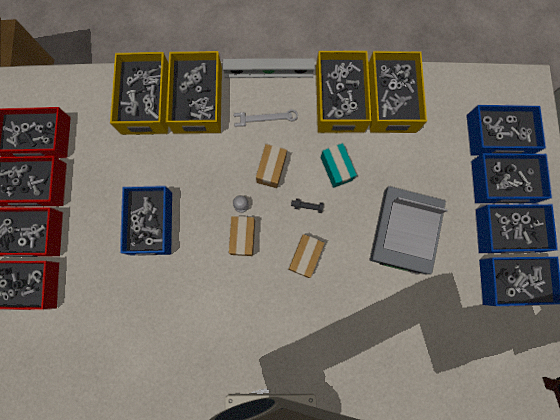

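View pics/side0.png

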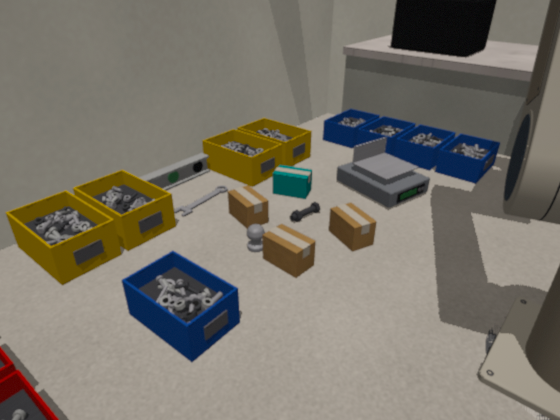

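The top view shows three brown cartons at (271,165), (242,235) and (307,255). They fit the description. The turquoise one at (339,165) is excluded. The tow ball is at (240,203), the bolt at (307,205), and the scale at (408,230) with its backstop at the upper end (~(416,205)).

```bash
python3 - <<'E'
from h import *
z=np.load('pics/top0.npz');p,d=z['p'],z['d'];W=world('top',d)
print('table z',np.nanmedian(W[300:330,150:250,2]))
for n,(u,v) in dict(A=(271,165),B=(242,235),C=(307,255)).items():
    m=np.zeros(d.shape,bool);m[v-32:v+32,u-28:u+28]=1
    hs=cv2.cvtColor(p,cv2.COLOR_RGB2HSV)
    m&=(W[...,2]>52)&(W[...,2]<68)
    k,l,st,_=cv2.connectedComponentsWithStats(m.astype(np.uint8));i=l[v,u];q=W[l==i]
    r=cv2.minAreaRect(q[:,:2].astype(np.float32));print(n,r,'z',np.median(q[:,2]),len(q), 'mean',q.mean(0))
for n,(a,b,c,e,lo,hi) in dict(pan=(380,450,190,260,62,78),back=(380,460,185,230,95,135),ball=(225,255,190,220,30,70),bolt=(285,330,195,216,8,40),teal=(315,362,140,190,52,68),house=(365,450,180,275,35,60)).items():
    m=np.zeros(d.shape,bool);m[c:e,a:b]=1;m&=(W[...,2]>lo)&(W[...,2]<hi);q=W[m]
    r=cv2.minAreaRect(q[:,:2].astype(np.float32));print(n,r,'z',np.median(q[:,2]),len(q))
im=cv2.resize(p[130:290,215:460,::-1],None,fx=3.2,fy=3.2,interpolation=cv2.INTER_CUBIC);cv2.imwrite('pics/crop0.png',im)
E
```

```text
table z -0.18661750097773142
A ((666.7647705078125, -6.97381591796875), (56.25124740600586, 91.49903106689453), 74.31975555419922) z 60.19949392678838 821 mean [665.73251096  -6.96049469  60.11698074]
B ((489.61993408203125, 65.33126831054688), (56.32480239868164, 90.81483459472656), 86.79421997070312) z 60.31604086013823 889 mean [489.07571801  65.2725251   60.24682083]
C ((439.5924072265625, -90.18272399902344), (56.16389846801758, 90.62217712402344), 67.43000030517578) z 60.0546432501809 903 mean [439.24903496 -90.04205379  59.92209787]
pan ((495.7995300292969, -343.46697998046875), (121.37550354003906, 116.57647705078125), 74.8323974609375) z 69.80321329123268 2402
back ((552.1800537109375, -358.9254455566406), (121.27650451660156, 5.585613250732422), 75.48322296142578) z 111.37441581739711 196
ball ((558.5011596679688, 62.83452606201172), (55.92830276489258, 63.781890869140625), 89.5817642211914) z 52.61338582354532 271
bolt ((570.0577392578125, -96.48320007324219), (81.18097686767578, 27.603233337402344), 80.0949935913086) z 19.633090350355573 241
teal ((667.7658081054688, -174.0586700439453), (92.05707550048828, 56.08009338378906), 22.70525360107422) z 60.123191945593945 787
house ((500.1847839355469, -344.03399658203125), (152.35794067382812, 196.92420959472656), 75.00935363769531) z 47.4016795822367 2117
```

View pics/crop0.png

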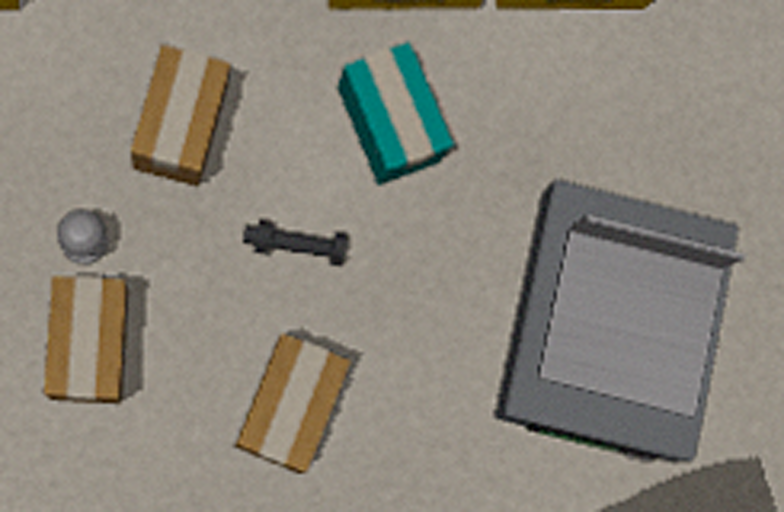

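Three brown cartons, right sizes and heights (60 mm); yaws A −15.7°, B −3.2°, C −22.6°. The scale's yaw is −15° and its pan_seat is about (502,−345), with the backstop face at 50 mm as stated. The turquoise box is the decoy. C is nearest, so I start there.

```bash
cat >> h.py <<'E'
from scipy.spatial.transform import Rotation as Ro
def row(x,y,z,yaw):
    s=get_state();R=Ro.from_euler('xyz',s['eef_rot']);T=Ro.from_euler('xyz',[180,0,yaw],degrees=True)
    d=R.inv().apply(np.array([x,y,z])-s['ee_pos'])/10; r=(R.inv()*T).as_rotvec(degrees=True)
    print(np.round(np.r_[d,r],2).tolist(),'at',np.round(s['ee_pos'],1),np.round(np.degrees(s['eef_rot']),2),'F',np.round(s['wrist_force'],2),'t',s['t'])
E
python3 -c "
from h import *
row(439.5,-90,120,-22.6)"
```

```text
[39.48, -41.13, 10.25, -0.07, 0.02, 39.38] at [ 180.3 -597.9  222. ] [-179.92   -0.     16.78] F [ 0.13 -0.68 -0.13] t 0.1
```

Request:
{"op": "move_arm", "data": {
  "series": [
    [39.5,-41.1,10.2,0,0,39.4],
    [39.5,-41.1,10.2,0,0,39.4],
    [39.5,-41.1,10.2,0,0,39.4],
    [39.5,-41.1,10.2,0,0,39.4],
    [39.5,-41.1,10.2,0,0,39.4],
    [39.5,-41.1,10.2,0,0,39.4],
    [39.5,-41.1,10.2,0,0,39.4],
    [39.5,-41.1,10.2,0,0,39.4],
    [39.5,-41.1,10.2,0,0,39.4],
    [39.5,-41.1,10.2,0,0,39.4]
  ],
  "grip": 1,
  "newtons": 25
}}

```text
t: 1.35
ee_pos: [440.6, -87.9, 120.0]
eef_rot: [-3.142, 0.001, -0.391]
wrist_force: [-0.1, -0.2, -0.2]
gripper_width: 1.0
finger_force: 0.0
```

```bash
python3 -c "
from h import *
row(439.5,-90,16,-22.6)"
```

```text
[-0.02, 0.23, 10.4, -0.0, 0.06, 0.19] at [440.6 -87.9 120. ] [-1.800e+02  6.000e-02 -2.241e+01] F [-0.11 -0.23 -0.18] t 1.35
```

Request:
{"op": "move_arm", "data": {
  "series": [
    [0,0,5,0,0,0],
    [0,0,8,0,0,0],
    [0,0,10.4,0,0,0],
    [0,0,10.4,0,0,0]
  ]
}}

```text
t: 1.85
ee_pos: [438.6, -90.5, 15.3]
eef_rot: [3.141, 0.004, -0.395]
wrist_force: [0.2, -0.3, 0.8]
gripper_width: 1.002
finger_force: 0.0
```

```bash
python3 -c "
from h import *
row(439.5,-90,16,-22.6)"
```

```text
[0.07, -0.08, -0.07, 0.04, 0.23, -0.02] at [438.6 -90.5  15.3] [179.96   0.23 -22.62] F [ 0.16 -0.28  0.75] t 1.85
```

Request:
{"op": "move_arm", "data": {
  "series": [
    [0,0,0,0,0,0],
    [0,0,0,0,0,0],
    [0,0,0,0,0,0],
    [0,0,0,0,0,0],
    [0,0,0,0,0,0],
    [0,0,0,0,0,0],
    [0,0,0,0,0,0],
    [0,0,0,0,0,0]
  ],
  "grip": 0
}}

```text
t: 2.85
ee_pos: [440.5, -91.0, 17.3]
eef_rot: [-3.141, -0.001, -0.395]
wrist_force: [-1.6, 0.3, 8.0]
gripper_width: 0.635
finger_force: 25.0
```

Request:
{"op": "move_arm", "data": {
  "series": [
    [0,0,-0.6,0,0,0],
    [0,0,-1.5,0,0,0],
    [0,0,-2,0,0,0],
    [0,0,-2,0,0,0],
    [0,0,-2,0,0,0],
    [0,0,-2,0,0,0]
  ]
}}

```text
t: 3.6
ee_pos: [439.8, -90.8, 36.5]
eef_rot: [3.142, 0.001, -0.395]
wrist_force: [0.2, 0.1, -0.4]
gripper_width: 0.641
finger_force: 25.0
```

Request:
{"op": "move_arm", "data": {
  "series": [
    [0,0,0,0,0,0],
    [0,0,0,0,0,0]
  ]
}}

```text
t: 3.85
ee_pos: [439.9, -90.8, 36.6]
eef_rot: [3.142, 0.0, -0.395]
wrist_force: [-0.2, -0.6, -1.7]
gripper_width: 0.635
finger_force: 25.0
```

C is light (about −1 N). I'll set it back down gently.

Request:
{"op": "move_arm", "data": {
  "series": [
    [0,0,0.8,0,0,0],
    [0,0,1.5,0,0,0],
    [0,0,1.8,0,0,0],
    [0,0,2,0,0,0],
    [0,0,2,0,0,0],
    [0,0,2,0,0,0]
  ]
}}

```text
t: 4.6
ee_pos: [439.5, -90.8, 17.2]
eef_rot: [3.141, 0.001, -0.395]
wrist_force: [-3.3, 0.7, 12.4]
gripper_width: 0.638
finger_force: 25.0
```

Request:
{"op": "move_arm", "data": {
  "series": [
    [0,0,0,0,0,0],
    [0,0,0,0,0,0],
    [0,0,0,0,0,0],
    [0,0,0,0,0,0],
    [0,0,-4,0,0,0],
    [0,0,-9,0,0,0],
    [0,0,-11,0,0,0]
  ],
  "grip": 1
}}

```text
t: 5.48
ee_pos: [441.1, -91.1, 129.0]
eef_rot: [-3.141, -0.003, -0.395]
wrist_force: [0.2, 0.4, -0.5]
gripper_width: 0.999
finger_force: 0.0
```

```bash
python3 -c "
from h import *
row(489.5,65.3,120,-3.2)"
```

```text
[-1.55, -16.3, 0.9, 0.0, -0.2, -19.42] at [441.1 -91.1 129. ] [-179.97   -0.19  -22.62] F [ 0.19  0.44 -0.5 ] t 5.475
```

Request:
{"op": "move_arm", "data": {
  "series": [
    [-1.5,-16.3,0.6,0,0,-19.4],
    [-1.5,-16.3,0.6,0,0,-19.4],
    [-1.5,-16.3,0.6,0,0,-19.4],
    [-1.5,-16.3,0.6,0,0,-19.4],
    [-1.5,-16.3,0.6,0,0,-19.4],
    [-1.5,-16.3,0.6,0,0,-19.4]
  ]
}}

```text
t: 6.22
ee_pos: [488.3, 64.4, 120.6]
eef_rot: [3.141, 0.001, -0.058]
wrist_force: [-0.4, 0.1, 0.6]
gripper_width: 1.001
finger_force: 0.0
```

```bash
python3 -c "
from h import *
row(489.5,65.3,17,-3.2)"
```

```text
[0.12, -0.1, 10.36, 0.01, 0.04, -0.1] at [488.3  64.4 120.6] [ 1.7999e+02  4.0000e-02 -3.3000e+00] F [-0.37  0.14  0.63] t 6.225
```

Request:
{"op": "move_arm", "data": {
  "series": [
    [0.1,-0.1,5,0,0,0],
    [0.1,-0.1,8,0,0,0],
    [0.1,-0.1,10.2,0,0,0],
    [0.1,-0.1,10.2,0,0,0],
    [0.1,-0.1,10.2,0,0,0]
  ]
}}

```text
t: 6.85
ee_pos: [490.2, 65.8, 19.3]
eef_rot: [-3.141, -0.001, -0.057]
wrist_force: [0.5, -0.5, -0.4]
gripper_width: 0.999
finger_force: 0.0
```

Request:
{"op": "move_arm", "data": {
  "series": [
    [0,0,0,0,0,0],
    [0,0,0,0,0,0],
    [0,0,0,0,0,0],
    [0,0,0,0,0,0],
    [0,0,0,0,0,0],
    [0,0,0,0,0,0]
  ],
  "grip": 0
}}

```text
t: 7.6
ee_pos: [490.1, 66.5, 19.0]
eef_rot: [-3.141, -0.0, -0.056]
wrist_force: [-0.8, 1.5, 5.7]
gripper_width: 0.634
finger_force: 25.0
```

Request:
{"op": "move_arm", "data": {
  "series": [
    [0,0,-0.6,0,0,0],
    [0,0,-1.5,0,0,0],
    [0,0,-2,0,0,0],
    [0,0,-2,0,0,0],
    [0,0,-2,0,0,0],
    [0,0,-2,0,0,0],
    [0,0,-2,0,0,0],
    [0,0,-2,0,0,0]
  ]
}}

```text
t: 8.6
ee_pos: [489.8, 66.3, 38.6]
eef_rot: [3.142, 0.0, -0.056]
wrist_force: [0.1, 0.8, -6.2]
gripper_width: 0.637
finger_force: 25.0
```

B weighs about 6 N, so it's the heavy carton and the other two are light. I'll lift it clear, re-check the force and carry it.

Request:
{"op": "move_arm", "data": {
  "series": [
    [0,0,-3,0,0,0],
    [0,0,-7,0,0,0],
    [0,0,-11,0,0,0],
    [0,0,-14,0,0,0],
    [0,0,-14,0,0,0],
    [0,0,-14,0,0,0],
    [0,0,-14,0,0,0]
  ]
}}

```text
t: 9.48
ee_pos: [488.7, 66.2, 177.0]
eef_rot: [3.141, 0.003, -0.056]
wrist_force: [0.7, -0.5, -6.1]
gripper_width: 0.638
finger_force: 25.0
```

```bash
python3 -c "
from h import *
row(488.5,-341.4,178,-15)"
```

```text
[2.27, 40.7, -0.08, 0.05, 0.17, 11.78] at [488.7  66.2 177. ] [179.97   0.18  -3.22] F [ 0.68 -0.55 -6.12] t 9.475
```

Request:
{"op": "move_arm", "data": {
  "series": [
    [0.2,3,0,0,0,1],
    [0.5,8,0,0,0,2.4],
    [0.8,13.5,0,0,0,4],
    [1.1,19,0,0,0,5.6],
    [1.4,24.5,0,0,0,7.1],
    [1.7,30,0,0,0,8.7],
    [2.0,35,0,0,0,10.1],
    [2.2,38.5,0,0,0,11.2],
    [2.3,40.7,0,0,0,11.8],
    [2.3,40.7,0,0,0,11.8]
  ]
}}

```text
t: 10.72
ee_pos: [489.5, -342.1, 177.5]
eef_rot: [-3.141, 0.001, -0.264]
wrist_force: [0.7, -0.3, -6.3]
gripper_width: 0.638
finger_force: 25.0
```

Request:
{"op": "move_arm", "data": {
  "series": [
    [0,0,0,0,0,0],
    [0,0,0,0,0,0],
    [0,0,0,0,0,0]
  ]
}}

```text
t: 11.1
ee_pos: [490.2, -340.5, 178.8]
eef_rot: [-3.142, 0.0, -0.261]
wrist_force: [0.3, -0.8, -6.7]
gripper_width: 0.638
finger_force: 25.0
```

```bash
python3 - <<'E'
from h import *
row(490.5,-342,98,-15)
p,d=save('top','top1');save('side','side1');W=world('top',d)
m=np.zeros(d.shape,bool);m[180:280,365:460]=1
for n,lo,hi in(('carton top',170,205),('back',95,135),('pan',62,78)):
    q=W[m&(W[...,2]>lo)&(W[...,2]<hi)]
    if len(q)>20:print(n,cv2.minAreaRect(q[:,:2].astype(np.float32)),np.median(q[:,2]),len(q))
a=p[150:290,340:500,::-1];b=cv2.imread('pics/side1.png')[100:240,300:460]
cv2.imwrite('pics/c1.png',cv2.resize(np.hstack([a,b]),None,fx=2.5,fy=2.5,interpolation=cv2.INTER_CUBIC))
E
```

```text
[0.07, 0.14, 8.08, -0.01, 0.0, 0.04] at [ 490.2 -340.5  178.8] [-179.99    0.    -14.96] F [ 0.34 -0.76 -6.74] t 11.1
carton top ((461.5706481933594, -311.5284423828125), (56.541507720947266, 23.258649826049805), 32.84177017211914) 185.85990244227906 115
back ((565.7927856445312, -308.56329345703125), (17.28601837158203, 4.858177185058594), 76.87448120117188) 108.62173415792466 30
pan ((496.3987121582031, -340.6481628417969), (115.68054962158203, 117.26624298095703), 75.5200424194336) 69.92158545877459 1052
```

View pics/c1.png

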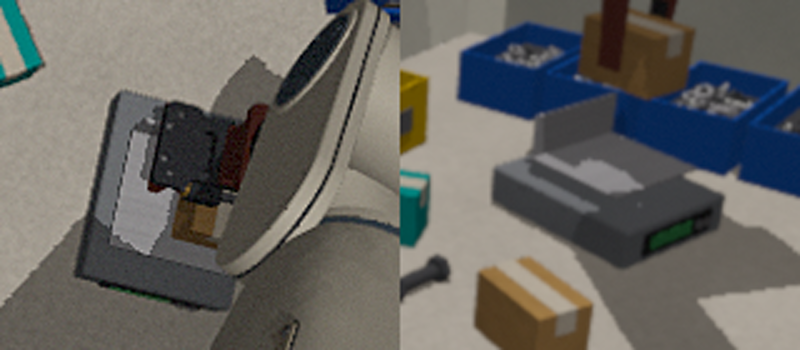

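The crops show the carton level in the fingers, above the pan ((600,60) in the right half), short of the backstop at (575,125). Next, lower it to 10 mm above the pan.

Request:
{"op": "move_arm", "data": {
  "series": [
    [0,0.1,3,0,0,0],
    [0,0.1,5.5,0,0,0],
    [0,0.1,7.2,0,0,0],
    [0,0.1,8,0,0,0],
    [0,0.1,8,0,0,0],
    [0,0.1,8,0,0,0]
  ]
}}

```text
t: 11.95
ee_pos: [490.3, -342.7, 99.5]
eef_rot: [3.141, -0.001, -0.262]
wrist_force: [0.0, 0.7, -6.1]
gripper_width: 0.64
finger_force: 25.0
```

Request:
{"op": "move_arm", "data": {
  "series": [
    [0.5,0,0,0,0,0],
    [1,0,0,0,0,0],
    [1.3,0,0,0,0,0],
    [1.5,0,0,0,0,0],
    [1.5,0,0,0,0,0],
    [1.5,0,0,0,0,0]
  ]
}}

```text
t: 12.7
ee_pos: [504.0, -346.1, 98.6]
eef_rot: [-3.141, 0.0, -0.262]
wrist_force: [-0.9, 0.1, -6.0]
gripper_width: 0.637
finger_force: 25.0
```

```bash
python3 -c "
from h import *
row(506.8,-346.3,98,-15)"
```

```text
[0.27, -0.05, 0.06, -0.01, 0.02, -0.03] at [ 504.  -346.1   98.6] [-1.7999e+02  2.0000e-02 -1.5030e+01] F [-0.91  0.12 -5.99] t 12.7
```

Creep forward in 1 mm steps until contact.

Request:
{"op": "move_arm", "data": {
  "series": [
    [0.1,0,0,0,0,0],
    [0.1,0,0,0,0,0],
    [0.1,0,0,0,0,0]
  ]
}}

```text
t: 13.08
ee_pos: [505.1, -346.4, 98.7]
eef_rot: [-3.142, 0.0, -0.262]
wrist_force: [0.5, 0.5, -5.7]
gripper_width: 0.638
finger_force: 25.0
```

Request:
{"op": "move_arm", "data": {
  "series": [
    [0.1,0,0,0,0,0],
    [0.1,0,0,0,0,0],
    [0.1,0,0,0,0,0]
  ]
}}

```text
t: 13.45
ee_pos: [506.1, -346.7, 98.7]
eef_rot: [-3.142, 0.0, -0.262]
wrist_force: [-0.4, -0.2, -5.9]
gripper_width: 0.636
finger_force: 25.0
```

Request:
{"op": "move_arm", "data": {
  "series": [
    [0.1,0,0,0,0,0],
    [0.1,0,0,0,0,0],
    [0.1,0,0,0,0,0]
  ]
}}

```text
t: 13.82
ee_pos: [506.9, -346.9, 98.6]
eef_rot: [-3.141, 0.001, -0.262]
wrist_force: [-1.6, 0.6, -5.3]
gripper_width: 0.634
finger_force: 25.0
```

Request:
{"op": "move_arm", "data": {
  "series": [
    [0.1,0,0,0,0,0],
    [0.1,0,0,0,0,0],
    [0.1,0,0,0,0,0]
  ]
}}

```text
t: 14.2
ee_pos: [506.9, -346.9, 98.2]
eef_rot: [-3.141, 0.002, -0.262]
wrist_force: [-6.0, 0.0, -5.5]
gripper_width: 0.64
finger_force: 25.0
```

Request:
{"op": "move_arm", "data": {
  "series": [
    [0.1,0,0,0,0,0],
    [0.1,0,0,0,0,0],
    [0.1,0,0,0,0,0]
  ]
}}

```text
t: 14.58
ee_pos: [507.0, -346.9, 97.9]
eef_rot: [-3.141, 0.004, -0.262]
wrist_force: [-8.1, -0.4, -5.1]
gripper_width: 0.636
finger_force: 25.0
```

Contact with the backstop. I'll ease the push, then lower onto the pan.

Request:
{"op": "move_arm", "data": {
  "series": [
    [-0.13,0,0,0,0,0],
    [-0.13,0,0.3,0,0,0],
    [-0.13,0,0.6,0,0,0],
    [-0.13,0,0.8,0,0,0],
    [-0.13,0,0.9,0,0,0],
    [-0.13,0,0.9,0,0,0],
    [-0.13,0,0.9,0,0,0]
  ]
}}

```text
t: 15.45
ee_pos: [507.0, -346.9, 89.7]
eef_rot: [-3.141, 0.002, -0.262]
wrist_force: [-5.7, 1.4, -1.6]
gripper_width: 0.636
finger_force: 25.0
```

Request:
{"op": "move_arm", "data": {
  "series": [
    [0,0,0.2,0,0,0],
    [0,0,0.4,0,0,0],
    [0,0,0.6,0,0,0],
    [0,0,0.8,0,0,0],
    [0,0,0.8,0,0,0],
    [0,0,0.8,0,0,0]
  ]
}}

```text
t: 16.2
ee_pos: [507.0, -346.7, 81.7]
eef_rot: [-3.141, 0.002, -0.262]
wrist_force: [-5.8, 1.4, -1.3]
gripper_width: 0.637
finger_force: 25.0
```

Request:
{"op": "move_arm", "data": {
  "series": [
    [-0.05,0,0.1,0,0,0],
    [-0.05,0,0.2,0,0,0],
    [-0.05,0,0.3,0,0,0],
    [-0.05,0,0.3,0,0,0],
    [-0.05,0,0.3,0,0,0]
  ]
}}

```text
t: 16.82
ee_pos: [506.9, -346.7, 78.8]
eef_rot: [-3.141, 0.001, -0.262]
wrist_force: [-4.8, 2.1, -2.0]
gripper_width: 0.633
finger_force: 25.0
```

Request:
{"op": "move_arm", "data": {
  "series": [
    [-0.03,0,0.1,0,0,0],
    [-0.03,0,0.2,0,0,0],
    [-0.03,0,0.2,0,0,0],
    [-0.03,0,0.2,0,0,0]
  ]
}}

```text
t: 17.32
ee_pos: [507.0, -346.7, 76.9]
eef_rot: [-3.141, 0.0, -0.262]
wrist_force: [-4.5, 3.0, -1.8]
gripper_width: 0.638
finger_force: 25.0
```

Request:
{"op": "move_arm", "data": {
  "series": [
    [0,0,0.1,0,0,0],
    [0,0,0.1,0,0,0],
    [0,0,0.1,0,0,0]
  ]
}}

```text
t: 17.7
ee_pos: [506.9, -346.7, 76.0]
eef_rot: [-3.141, 0.0, -0.262]
wrist_force: [-5.6, 1.9, -0.9]
gripper_width: 0.639
finger_force: 25.0
```

Request:
{"op": "move_arm", "data": {
  "series": [
    [0,0,0.1,0,0,0],
    [0,0,0.1,0,0,0],
    [0,0,0.1,0,0,0]
  ]
}}

```text
t: 18.08
ee_pos: [506.9, -346.7, 75.1]
eef_rot: [-3.141, 0.0, -0.262]
wrist_force: [-5.6, 2.2, 0.5]
gripper_width: 0.635
finger_force: 25.0
```

Its weight is on the pan (Fz≈0). Release.

Request:
{"op": "move_arm", "data": {
  "series": [
    [0,0,0,0,0,0],
    [0,0,0,0,0,0],
    [0,0,0,0,0,0],
    [0,0,0,0,0,0],
    [0,0,0,0,0,0]
  ],
  "grip": 1
}}

```text
t: 18.7
ee_pos: [507.1, -347.0, 74.7]
eef_rot: [3.142, -0.0, -0.262]
wrist_force: [-0.2, -0.1, -0.3]
gripper_width: 0.998
finger_force: 0.0
```

Request:
{"op": "move_arm", "data": {
  "series": [
    [0,0,-2,0,0,0],
    [0,0,-6,0,0,0],
    [0,0,-11,0,0,0],
    [0,0,-15,0,0,0],
    [0,0,-18,0,0,0],
    [0,0,-18,0,0,0]
  ]
}}

```text
t: 19.45
ee_pos: [508.3, -347.9, 258.7]
eef_rot: [3.139, -0.006, -0.262]
wrist_force: [0.3, -0.2, -0.6]
gripper_width: 1.0
finger_force: 0.0
```

Request:
{"op": "move_arm", "data": {
  "series": [
    [-6,-6,0,0,0,0],
    [-6,-12,0,0,0,0],
    [-6,-18,0,0,0,0],
    [-6,-24,0,0,0,0],
    [-6,-30,0,0,0,0],
    [-6,-36,0,0,0,0],
    [-6,-42,0,0,0,0],
    [-6,-48,0,0,0,0],
    [-6,-54,0,0,0,0],
    [-6,-54,0,0,0,0]
  ]
}}

```text
t: 20.7
ee_pos: [588.8, 193.8, 253.4]
eef_rot: [3.141, 0.001, -0.258]
wrist_force: [-0.4, 0.2, 0.7]
gripper_width: 0.995
finger_force: 0.0
```

```bash
python3 - <<'E'
from h import *
p,d=save('top','top2');save('side','side2');W=world('top',d)
def rect(n,a,b,c,e,lo,hi):
    m=np.zeros(d.shape,bool);m[c:e,a:b]=1
    q=W[m&(W[...,2]>lo)&(W[...,2]<hi)]
    if len(q)>20:print(n,cv2.minAreaRect(q[:,:2].astype(np.float32)),np.median(q[:,2]),len(q))
hs=p
rect('B',370,450,185,270,110,125);rect('back+',375,460,180,235,92,108);rect('pan',370,450,185,270,52,66);rect('C',280,335,223,287,52,68);rect('A',243,299,133,197,52,68);rect('bolt',285,330,195,216,8,40)
a=p[130:290,320:480,::-1];b=cv2.imread('pics/side2.png')[100:260,300:460]
cv2.imwrite('pics/c2.png',cv2.resize(np.hstack([a,b]),None,fx=2.5,fy=2.5,interpolation=cv2.INTER_CUBIC))
print(get_state()['t'])
E
```

```text
B ((506.5657958984375, -346.3858642578125), (56.257659912109375, 91.4065170288086), 74.19820404052734) 115.91355332943519 943
back+ ((533.4688110351562, -360.8331604003906), (87.11430358886719, 110.45915985107422), 7.9589524269104) 100.18656074609575 130
pan ((503.63385009765625, -342.51092529296875), (139.6575164794922, 183.96827697753906), 73.38349914550781) 55.8762611136294 1288
C ((438.24517822265625, -91.41143035888672), (56.08618927001953, 91.0002670288086), 67.5378189086914) 59.99472693176026 901
A ((666.91259765625, -6.948265075683594), (56.37229537963867, 92.00906372070312), 74.0771484375) 60.23534655004101 825
bolt ((569.7835693359375, -96.18841552734375), (80.68560028076172, 27.375686645507812), 80.1177749633789) 19.696036117274197 241
20.8
```

View pics/c2.png

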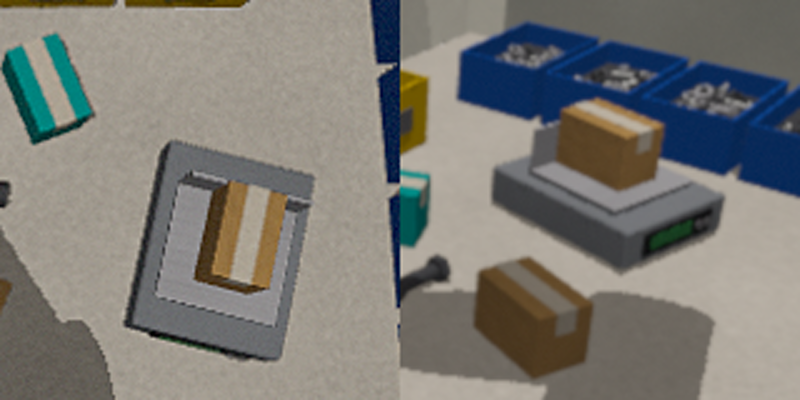

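View pics/top2.png

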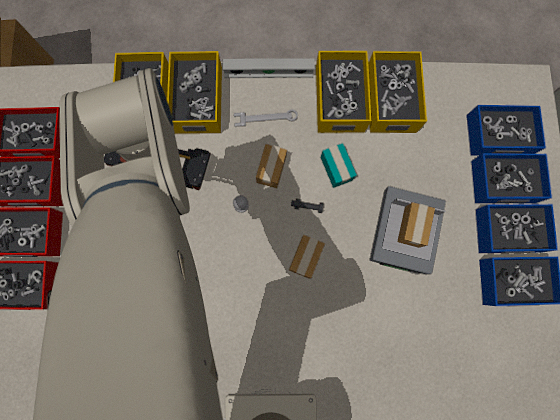

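The carton sits on the pan against the backstop at (415,205) in the top view. Its top is at 116 mm, so the pan has sunk fully, which confirms it's the full carton. A is untouched, C is within 2 mm of where it was, and the bolt hasn't moved.

```bash
python3 -c "
from h import *
print(job_done())"
```

```text
the job is handed in; nothing more can be done
None
```

The heavy carton, at top-view pixel (242,235) and about 6 N when lifted, is on the scale pan with its narrow end against the backstop and released; I handed the job in at about 21 s, having lifted only one light carton (set back within 2 mm) and left the other where it was, since the heavy one was clear.

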